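Release the glued edge sample and put the stone samples away by kind

TASK

Put the four stone edge samples away: each belongs in the blue tray marked with a chip of its own stone, and the two marble ones share a tray side by side. One marble sample is still in the ratchet clamp: lift the clamp's red pawl clear of the rack, pull the bar right back, then take the sample out. Lay every sample down flat on its tray's floor, none on top of another, and do not drop them, for the edges chip.

Things in the scene. Friction and masses are not known exactly. Their poses are not given: they have to be found in the camera images.
- marble_loose: loose white marble sample with one long edge (+y) fully rounded, lying on the bench; 50 (x) x 36 (y) x 30 mm high, about 0.1 to 0.2 kg; origin at the centre of the underside, z up; grip it by its flat ends, 50 mm apart along x
- marble_glued: white marble sample glued up from two leaves with a dark glue line at half height, held in the clamp (its underside 10 mm above the bench, its x across the clamp's x); 50 (x) x 36 (y) x 30 mm high, about 0.1 to 0.2 kg; origin at the centre of the underside, z up; grip it by its flat ends, 50 mm apart along x
- terracotta_loose: loose brick-red terracotta sample with a bevelled upper edge (+y), lying on the bench; 50 (x) x 36 (y) x 30 mm high, about 0.1 to 0.2 kg; origin at the centre of the underside, z up; grip it by its flat ends, 50 mm apart along x
- green_loose: loose dark green stone sample with one long edge (+y) fully rounded, lying on the bench; 50 (x) x 36 (y) x 30 mm high, about 0.1 to 0.2 kg; origin at the centre of the underside, z up; grip it by its flat ends, 50 mm apart along x
- tray_marble: blue tray, fixed, marked by a 19 x 70 mm chip of white marble on the ledge along its front (-x) side. Origin at the centre of its underside, z up. Inside 115 (x) by 120 mm (y), floor 4 mm up, walls 4 mm thick and 38 mm high; the ledge reaches to x -88 mm, 38 mm high
- tray_terracotta: blue tray, fixed, marked by a 19 x 70 mm chip of brick-red terracotta on the ledge along its front (-x) side. Origin at the centre of its underside, z up. Inside 115 (x) by 120 mm (y), floor 4 mm up, walls 4 mm thick and 38 mm high; the ledge reaches to x -88 mm, 38 mm high
- tray_green: blue tray, fixed, marked by a 19 x 70 mm chip of dark green stone on the ledge along its front (-x) side. Origin at the centre of its underside, z up. Inside 115 (x) by 120 mm (y), floor 4 mm up, walls 4 mm thick and 38 mm high; the ledge reaches to x -88 mm, 38 mm high
- clamp: grey ratchet clamp, fixed; origin on the bench under the bar, x along the bar towards the fixed jaw, z up. Plate 84 wide, 10 thick, x -82 to 130 mm. Work stands on it, centred at x 87, between the fixed jaw (face x 105.5) and the moving jaw (68.5 clamped, its lip 6 over the work); jaws 44 wide, 50 high: work ends free at y +-25. Bar guide x -54 to -2, 33 wide, 40 high, ears to 66; rack top 41 high
- pawl (a joint): red pawl, rad: 0 down in the rack; grows to 0.9 as its front end is lifted; bar free above 0.2; stiff pivot, stays where left. Pivot axis along clamp y at clamp x -46, z 58 mm. Black finger grip (20 x, 14 y, 12 mm z) 72 mm in front of the pivot, at clamp x 26, y 0, z 59 when down: pinch across y from above, lift along its arc with 1 to 2 N
- bar (a joint): toothed bar with the moving jaw, m: 0 clamped, grows to 0.032 (fully back) when pulled along the clamp's -x, about 2 N of friction, stays where left; locked while the pawl is down. Upright black knob, 20 mm diameter, from 42 to 73 mm above the bench, at clamp x = -85 mm minus this value, y = 0

How it is judged:
By the outcome, as a careful person would: the job done as asked, in the order asked, and still so for the second after the job is handed in, with the robot touching nothing.
It also fails if it takes over 118 s, if anything falls off the work surface, if the arm or the gripper's body presses on something with over 40 N, if the wrist force passes 120 N, or if a joint passes its speed limit or range.

ROBOT

A 6-joint arm with a two-finger parallel gripper is mounted at the origin on the work surface. World frame = base frame: x ahead of the robot, y to its left, z up, the work surface at z = 0. Lengths are in mm, angles in rad, forces in N, time in s.
With the tool pointing down it reaches from about 200 to 875 mm from the base axis. Payload 3.4 kg.
Tool frame: the origin (TCP) lies midway between the tips of the shut fingers; the grasp point (between the pads) lies 19 mm behind it; x points along the fingers, y is the direction in which the jaws open and shut, and the axes are right-handed (so a half turn about x gives the same grasp; the last joint's range is limited). The gripper opens to 94 mm and grips with 3 to 60 N. Pads are 16 mm wide; open, the fingers measure 119 mm over their backs; the gripper's body (75 mm by 177 mm) begins 78 mm behind the grasp point.
Start: joints at [-1.442, 0.276, 1.505, -0, 1.361, -0.121], TCP at [142.143, -557.192, 179.993] pointing down, gripper open.
Joint ranges: [-2.89, 2.89], [-0.75, 2.08], [0.22, 2.7], [-1.18, 4.32], [0.11, 2.71], [-2.7, 2.7]. Speed limits (rad/s): [2.57, 2.57, 3.14, 3.14, 3.14, 3.14].

INTERFACE

Orientations are given as a 3x3 rotation matrix whose columns are the frame's x, y, z axes.
In Python, from cell import r gives the robot as it stands. Calls block until the motion is done:
- r.move_pose(position, orientation): joint-space move of the TCP to a pose.
- r.move_linear(position, speed=150, attitude=None): straight line of the TCP; attitude=None keeps the orientation; speed is the mean speed in mm/s.
- r.set_joints(angles): joint-space move.
- r.grip(opening, newtons=None): finger opening in mm; newtons is the grip in N (None keeps the last); returns when the fingers have stopped.
- r.hold(seconds).
- r.ik(position, orientation): joint angles nearest the present ones, or None.
- r.sense(): the state.
- r.camera(name): name is "scene" or "top"; returns the picture (400x640x3 uint8, red, green, blue); there is no depth.
- r.get_calibration(name): a dict with "vfov" (degrees; the focal length in pixels is half the picture's height over the tangent of half this angle, whatever the lens; pixels are square), "cx", "cy" (the principal point, pixels), "dist_coeffs" ([k1, k2, p1, p2, k3] as OpenCV has them; the pictures are not rectified), "R" (3x3) and "t" (3): a world point X has camera coordinates R X + t. Camera axes: x right, y down, z forward; pixel columns grow to the right and rows downward; lengths in mm; the calibration is good to about 2 mm. A picture is of the moment at which its call begins. get_calibration takes no time and is no camera call.
A pose or a line that the arm cannot do raises r.IKError and nothing moves.
- r.job_done(): hands the job in, once; it reports no verdict.
The state is a dict: "time": time; "q": joint angles; "dq": joint speeds; "joint_efforts": joint torques, N m; "tcp_pos": TCP position; "eef_rot": TCP orientation; "contact_force": force on the tool from outside, world axes, zero at the start; "torque": the same for the moment, N m; "opening": finger opening in mm.
Only numpy, scipy, OpenCV 4.12 (cv2) and the standard library are available. Lean on these libraries where they do the work, as an engineer would, in place of code of your own. Each camera call takes 0.05 s, during which the arm holds its last target.

## Working session

There is one attempt and no reset: what is moved stays moved. The work goes in short steps, each a Python script; the robot and the scene stay as the last script left them, time stands still between calls to the robot, and variables do not carry over. Pictures are saved under pics/ and viewed, and the job is handed in when it is done.

```bash
ls; mkdir -p pics; python3 - <<'E'
from cell import r
import cv2
for n in("scene","top"):
    cv2.imwrite(f"pics/{n}0.png",r.camera(n)[:,:,::-1]); print(r.get_calibration(n))
print(r.sense())
E
```

```text
pics
{'vfov': 42.34580877671286, 'cx': 323.17670590314134, 'cy': 202.37143956456268, 'dist_coeffs': array([-0.08907323,  0.        ,  0.        ,  0.        ,  0.        ]), 'R': array([[-0.13310719,  0.9909848 , -0.01521862],
       [ 0.79715001,  0.09792212, -0.59578781],
       [-0.58892643, -0.09143516, -0.80299768]]), 't': array([ 100.72400502, -366.9125086 , 1464.83596894])}
{'vfov': 44.249145022711005, 'cx': 324.8310015844331, 'cy': 199.04187794377896, 'dist_coeffs': array([-0.09316607,  0.        ,  0.        ,  0.        ,  0.        ]), 'R': array([[-0.02572797, -0.99961662,  0.01023112],
       [-0.99840081,  0.02517863, -0.0506148 ],
       [ 0.05033779, -0.01151697, -0.99866584]]), 't': array([ -16.10067517,  530.18139744, 1150.72153166])}
{'time': 0.1, 'q': array([-1.44199276e+00,  2.76479643e-01,  1.50596161e+00,  7.39897002e-06,
        1.36073850e+00, -1.20978980e-01]), 'dq': array([ 0.00061562, -0.00188167, -0.00220911,  0.0004922 , -0.00188597,
        0.00133993]), 'joint_efforts': array([ 1.33585076e-03, -4.05456305e+01, -2.37778902e+01,  7.02954247e-02,
        2.99476390e-02, -5.24903317e-05]), 'tcp_pos': array([ 142.07481413, -556.60699152,  179.23891548]), 'eef_rot': array([[-1.96683020e-04,  2.47191609e-01, -9.68966599e-01],
       [ 1.57488269e-03, -9.68965339e-01, -2.47191607e-01],
       [-9.99998741e-01, -1.57462711e-03, -1.98718756e-04]]), 'contact_force': array([-0.67853415, -0.23854475,  0.22688897]), 'torque': array([ 0.03884326, -0.01968841,  0.02505231]), 'opening': 93.94709327146744}
```

View pics/scene0.png

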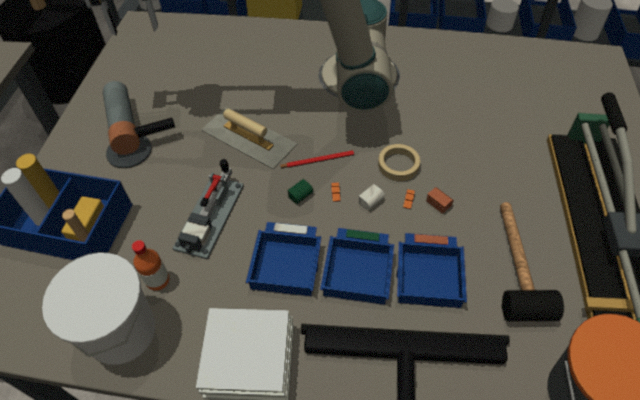

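View pics/top0.png

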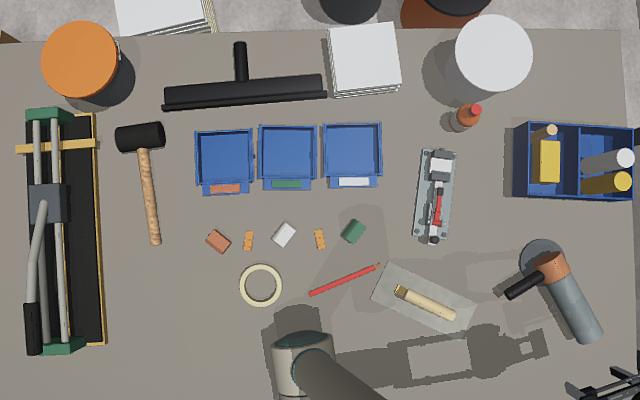

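The top view shows everything: trays for terracotta, green and marble run left to right at about (225,158), (288,155) and (352,153). The loose samples are at (218,241), (284,234) and (353,231), and the clamp is at about (435,195), its fixed jaw towards the top of the picture. I'll zoom in.

```bash
python3 - <<'E'
import cv2
t=cv2.imread("pics/top0.png")
a=cv2.resize(t[115:260,185:390],None,fx=3.9,fy=3.9,interpolation=cv2.INTER_CUBIC);cv2.imwrite("pics/c1.png",a)
a=cv2.resize(t[140:250,400:470],None,fx=5,fy=5,interpolation=cv2.INTER_CUBIC)
s=cv2.imread("pics/scene0.png")
b=cv2.resize(s[150:260,165:250],None,fx=5,fy=5,interpolation=cv2.INTER_CUBIC);cv2.imwrite("pics/c2.png",cv2.hconcat([a,b]))
b=cv2.resize(s[170:310,240:475],None,fx=3.4,fy=3.4,interpolation=cv2.INTER_CUBIC);cv2.imwrite("pics/c3.png",b)
E
```

```text
(no output)
```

View pics/c1.png

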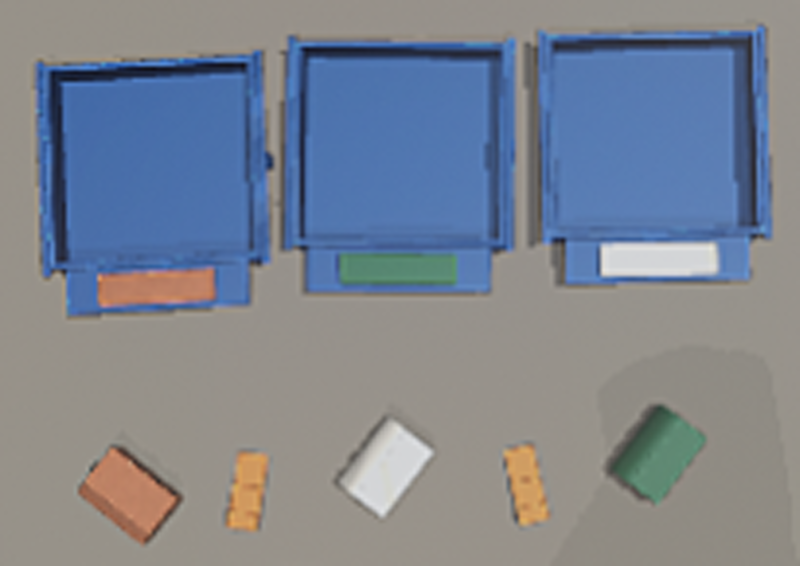

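View pics/c2.png

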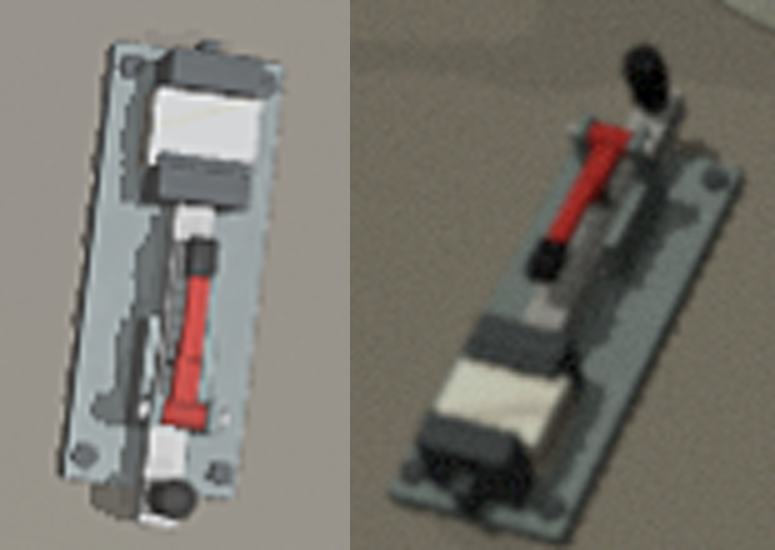

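View pics/c3.png

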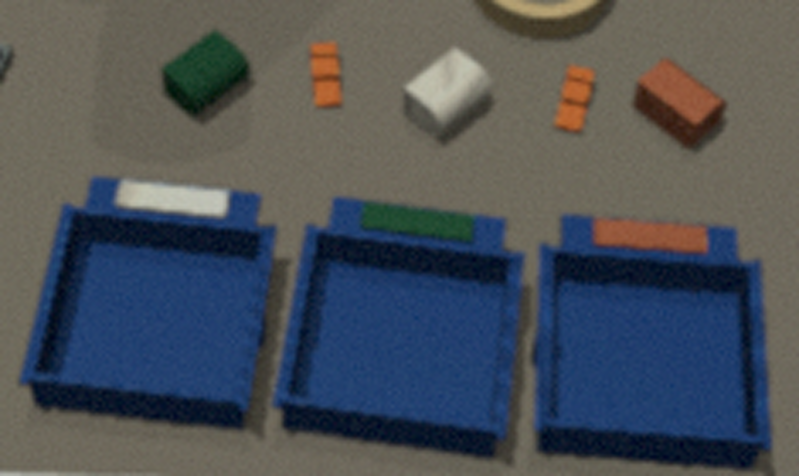

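The zooms show clean silhouettes of the samples and trays. The clamp's pawl is down, with the black grip and knob clear in both views. Next I'll measure them.

```bash
cat > h.py <<'E'
import numpy as np, cv2
from cell import r
K={}
for n in("scene","top"):
    c=r.get_calibration(n); f=200/np.tan(np.radians(c["vfov"]/2))
    K[n]=(np.array([[f,0,c["cx"]],[0,f,c["cy"]],[0,0,1.]]),np.array(c["dist_coeffs"]),np.array(c["R"]),np.array(c["t"]))
def rays(n,px):
    k,d,R,t=K[n]; u=cv2.undistortPoints(np.float64(px).reshape(-1,1,2),k,d).reshape(-1,2)
    return -R.T@t,(np.c_[u,np.ones(len(u))]@R)
def plane(n,px,z):
    C,D=rays(n,px); s=(z-C[2])/D[:,2]; return (C+s[:,None]*D)
def tri(ps,pt):
    A=np.zeros((3,3));b=np.zeros(3)
    for n,p in(("scene",ps),("top",pt)):
        C,D=rays(n,[p]);d=D[0]/np.linalg.norm(D[0]);M=np.eye(3)-np.outer(d,d);A+=M;b+=M@C
    X=np.linalg.solve(A,b); return X
def proj(n,X):
    k,d,R,t=K[n]; return cv2.projectPoints(np.float64(X).reshape(-1,1,3),cv2.Rodrigues(R)[0],t,k,d)[0].reshape(-1,2)
def blobs(img,roi,fn,amin=20):
    x0,y0,x1,y1=roi; hsv=cv2.cvtColor(img,cv2.COLOR_BGR2HSV)[y0:y1,x0:x1]
    m=fn(hsv[...,0].astype(int),hsv[...,1].astype(int),hsv[...,2].astype(int)).astype(np.uint8)*255
    cs,_=cv2.findContours(m,cv2.RETR_EXTERNAL,cv2.CHAIN_APPROX_NONE)
    return [c.reshape(-1,2)+[x0,y0] for c in sorted(cs,key=cv2.contourArea,reverse=True) if cv2.contourArea(c)>amin]
def cen(c):
    m=cv2.moments(c.astype(np.int32).reshape(-1,1,2)); return np.array([m["m10"],m["m01"]])/m["m00"]
def rect(n,c,z):
    P=plane(n,c,z)[:,:2]; (cx,cy),(w,h),a=cv2.minAreaRect(P.astype(np.float32))
    if w<h: w,h,a=h,w,a+90
    return np.array([cx,cy]),w,h,(a+90)%180-90   # yaw of long side, deg
E
cat > m.py <<'E'
from h import *
I={"scene":cv2.imread("pics/scene0.png"),"top":cv2.imread("pics/top0.png")}
print("cams",rays("scene",[(0,0)])[0],rays("top",[(0,0)])[0])
red=lambda h,s,v:((h<12)|(h>172))&(s>75)
grn=lambda h,s,v:(h>60)&(h<95)&(s>70)
wht={"top":lambda h,s,v:(s<28)&(v>165),"scene":lambda h,s,v:(s<60)&(v>110)}
blu=lambda h,s,v:(h>100)&(h<125)&(s>110)
S={"terra":((424,185,456,213),(203,225,234,257),red,red),
 "marble":((355,180,387,212),(268,215,300,251),wht["scene"],wht["top"]),
 "green":((284,176,317,205),(338,215,368,246),grn,grn)}
for k,(rs,rt,fs,ft) in S.items():
    a=blobs(I["scene"],rs,fs)[0];b=blobs(I["top"],rt,ft)[0]
    X=tri(cen(a),cen(b)); print(k,cv2.contourArea(a),cv2.contourArea(b),"tri",X.round(1))
    for n,c in(("scene",a),("top",b)):
        print("   ",n,[np.round(v,1) for v in rect(n,c,22)])
for k,rs,rt,f in(("Tterra",(396,232,470,308),(190,120,257,200),blu),("Tgreen",(321,227,395,304),(255,118,319,194),blu),("Tmarb",(246,222,322,297),(318,116,386,192),blu)):
    b=blobs(I["top"],rt,f)[0]; R=rect("top",b,38); print(k,[np.round(v,1) for v in R])
for k,rs,rt,fs,ft in(("chipT",(408,230,458,248),(203,180,248,198),red,red),("chipG",(340,227,386,245),(266,176,308,192),grn,grn),("chipM",(270,222,312,238),(332,174,376,190),lambda h,s,v:(s<70)&(v>120),wht["top"])):
    a=blobs(I["scene"],rs,fs)[0];b=blobs(I["top"],rt,ft)[0]
    print(k,tri(cen(a),cen(b)).round(1),[np.round(v,1) for v in rect("top",b,39)],[np.round(v,1) for v in rect("scene",a,39)])
blk=lambda h,s,v:v<60
for k,rs,rt in (("knob",(212,155,234,180),(425,230,445,248)),("grip",(198,195,212,209),(434,184,446,199))):
    a=[(cen(c).round(1),cv2.contourArea(c)) for c in blobs(I["scene"],rs,lambda h,s,v:v<45,8)];b=[(cen(c).round(1),cv2.contourArea(c)) for c in blobs(I["top"],rt,blk,8)]
    print(k,a,b); 
    if a and b: print(tri(a[0][0],b[0][0]).round(1))
E
python3 m.py
```

```text
cams [1168.57201411   70.0504047   959.19076242] [ 470.99452113  -16.19091623 1176.18604168]
terra 370.5 321.5 tri [435.6 225.3  14.8]
    scene [array([441.3, 222.8]), np.float64(59.9), np.float64(48.3), np.float64(51.0)]
    top [array([435.9, 224.6]), np.float64(52.4), np.float64(37.0), np.float64(49.8)]
marble 435.0 268.0 tri [448.4  66.8  36.5]
    scene [array([439.3,  68.1]), np.float64(73.1), np.float64(72.4), np.float64(-83.0)]
    top [array([447.8,  68.8]), np.float64(50.5), np.float64(32.4), np.float64(-38.2)]
green 312.5 243.0 tri [451.7 -95.6  18. ]
    scene [array([454.8, -94.8]), np.float64(58.3), np.float64(42.7), np.float64(-38.9)]
    top [array([452.2, -95.5]), np.float64(47.9), np.float64(32.3), np.float64(-38.5)]
Tterra [array([621.8, 202.2]), np.float64(151.5), np.float64(138.9), np.float64(1.5)]
Tgreen [array([629. ,  56.3]), np.float64(150.2), np.float64(135.2), np.float64(-1.5)]
Tmarb [array([630.9, -96.4]), np.float64(151.2), np.float64(135.8), np.float64(-0.1)]
chipT [559.4 203.4  37.6] [array([559.2, 202.9]), np.float64(68.4), np.float64(17.9), np.float64(-88.6)] [array([560.1, 203.9]), np.float64(67.7), np.float64(20.3), np.float64(-88.7)]
chipG [566.8  59.1  36.9] [array([566.6,  58.6]), np.float64(67.3), np.float64(16.3), np.float64(88.5)] [array([568. ,  59.1]), np.float64(68.3), np.float64(18.5), np.float64(88.1)]
chipM [568.6 -96.1  38.5] [array([568.6, -97. ]), np.float64(67.5), np.float64(18.6), np.float64(88.6)] [array([568.8, -96. ]), np.float64(70.8), np.float64(21.2), np.float64(90.0)]
knob [(array([223.9, 165.4]), 63.0)] []
grip [(array([204.1, 201.9]), 33.0)] []
```

```bash
python3 - <<'E'
from h import *
t=cv2.imread("pics/top0.png")
blk=lambda h,s,v:(v<85)
for k,roi in(("knob",(428,233,442,246)),("grip",(435,186,445,198))):
    b=blobs(t,roi,blk,5); print(k,[(cen(c).round(1),cv2.contourArea(c)) for c in b])
g=tri((204.2,202),(440.1,191.4)); kn=tri((224,165.4),(434.2,239.6)); print(g,kn)
P=plane("top",[(423,148.4),(456.6,152.4),(412,235),(447,239.4)],10)[:,:2]; print(P.round(1))
ax=(P[0]-P[2]+P[1]-P[3])/2; print(np.linalg.norm(ax),np.degrees(np.arctan2(ax[1],ax[0])),np.linalg.norm(P[0]-P[1]),P.mean(0)-24*ax/np.linalg.norm(ax))
d=(g-kn)[:2];print(np.linalg.norm(d),np.degrees(np.arctan2(d[1],d[0])))
for v in (140,150):
  b=blobs(t,(268,215,300,251),lambda h,s,vv:(s<24)&(vv>v)); print(v,cv2.contourArea(b[0]),rect("top",b[0],22))
print(rect("top",blobs(t,(425,155,456,175),lambda h,s,v:(s<40)&(v>165))[0],40))
E
```

```text
knob [(array([433.7, 239.2]), 49.5)]
grip [(array([439.5, 191.1]), 30.5)]
[ 538.07439142 -293.19120507   57.41358758] [ 428.12189284 -276.20498365   55.63938295]
[[ 645.6 -268.6]
 [ 634.3 -350.1]
 [ 439.  -234.6]
 [ 426.1 -318.5]]
210.00524988499382 -8.974558508470942 82.2736329629915 [ 512.53602079 -289.19614338]
111.2568364818743 -8.782022410280698
140 1085.0 (array([453.23175049,  69.35498047]), 81.94049835205078, 72.76438903808594, -1.3718414306640625)
150 1084.0 (array([453.23175049,  69.35498047]), 81.94049835205078, 72.76438903808594, -1.3718414306640625)
(array([ 600.68969727, -306.73114014]), 59.35711669921875, 33.170597076416016, 87.7614517211914)
```

The plate-corner fit puts the clamp at origin (512.5, -289.2) with a yaw of -8.9°. It agrees with the triangulated grip and knob to under 1 mm. First job is the pawl.

```bash
cat >> h.py <<'E'
def down(yawdeg,xy):
    q0=np.degrees(np.arctan2(xy[1],xy[0])); y=min((yawdeg+k*180 for k in(-2,-1,0,1,2)),key=lambda a:abs(q0-a))
    a=np.radians(y); c,s=np.cos(a),np.sin(a)
    return np.array([[0,c,s],[0,s,-c],[-1,0,0.]])
CY=-8.9; CO=np.array([512.5,-289.2])
def clamp(x,y,z):
    a=np.radians(CY); return np.array([CO[0]+x*np.cos(a)-y*np.sin(a),CO[1]+x*np.sin(a)+y*np.cos(a),z])
def st(tag=""):
    s=r.sense(); print(tag,"t%.1f"%s["time"],s["tcp_pos"].round(1),"F",s["contact_force"].round(1),"op %.1f"%s["opening"]); return s
def snap(tag,names=("scene","top")):
    for n in names: cv2.imwrite(f"pics/{tag}_{n}.png",r.camera(n)[:,:,::-1])
E
python3 - <<'E'
from h import *
g=clamp(26,0,0); R=down(CY+90,g)
r.grip(36,15); r.move_pose(clamp(26,0,130),R); st("over")
r.move_linear(clamp(26,0,47),120); st("at")
r.grip(5,15); st("pinched")
L=72.007; a0=np.arctan2(1,72)
for th in np.linspace(.08,.56,7):
    r.move_linear(clamp(-46+L*np.cos(a0+th),0,47-1+L*np.sin(a0+th)),60)
st("lifted"); snap("p1")
E
```

```text
over t2.8 [ 537.8 -294.1  130.1] F [-0.2  0.1  0.1] op 35.9
at t3.7 [ 538.7 -293.8   47.6] F [-0.  -0.   0.5] op 35.9
pinched t4.3 [ 538.2 -293.2   47. ] F [-0.5  0.2  0.1] op 4.8
lifted t6.1 [ 526.9 -291.6   85.5] F [ 1.  -0.3  0.7] op 4.8
```

```bash
python3 - <<'E'
import cv2
t=cv2.imread("pics/p1_top.png");s=cv2.imread("pics/p1_scene.png")
a=cv2.resize(t[140:250,395:475],None,fx=5,fy=5,interpolation=cv2.INTER_CUBIC)
b=cv2.resize(s[130:240,165:240],None,fx=5,fy=5,interpolation=cv2.INTER_CUBIC);cv2.imwrite("pics/p1c.png",cv2.hconcat([a,b]))
E
```

```text
(no output)
```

View pics/p1c.png

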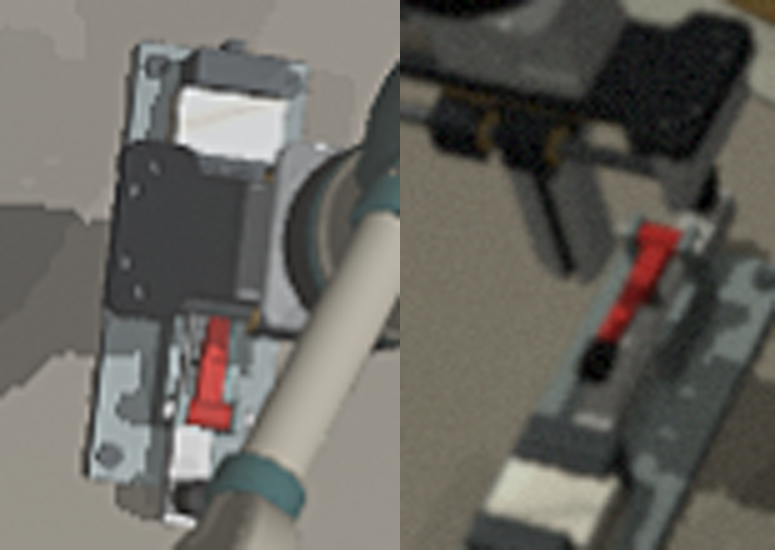

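```bash
python3 - <<'E'
from h import *
st()
print(proj("scene",[526.9,-291.6,85.5]),proj("scene",[526.9,-291.6,104]),proj("scene",clamp(26,0,59)))
print(K["scene"][2]@K["scene"][2].T)
s=r.sense();print(s["eef_rot"].round(2),s["q"])
E
python3 - <<'E'
import cv2
s=cv2.imread("pics/p1_scene.png")
cv2.imwrite("pics/p1d.png",cv2.resize(s[60:250,150:320],None,fx=3,fy=3,interpolation=cv2.INTER_CUBIC))
E
```

```text
t6.2 [ 526.8 -291.5   85.2] F [-0.2  0.3  0. ] op 5.1
[[203.24277738 190.18413367]] [[201.51188089 184.86323462]] [[203.5721847  201.56862698]]
[[ 1.00000000e+00 -4.78185294e-17  4.94044996e-17]
 [-4.78185294e-17  1.00000000e+00 -1.22368903e-16]
 [ 4.94044996e-17 -1.22368903e-16  1.00000000e+00]]
[[ 0.   -0.15 -0.99]
 [-0.   -0.99  0.15]
 [-1.    0.   -0.  ]] [-6.20892977e-01  3.80904752e-01  1.59197820e+00 -6.83367954e-06
  1.16853256e+00  1.10526133e+00]
```

View pics/p1d.png

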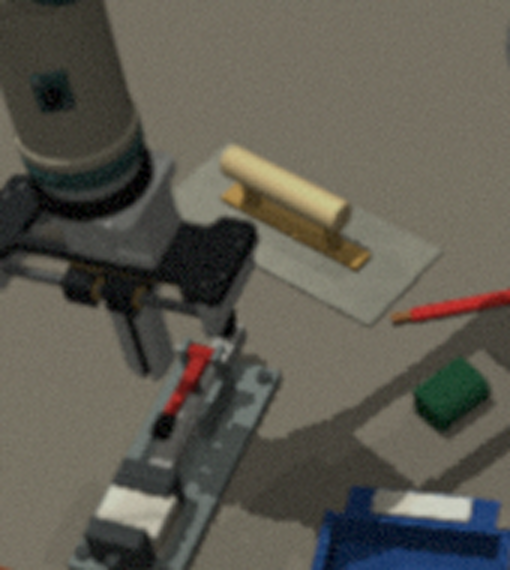

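```bash
python3 - <<'E'
from h import *
s=cv2.imread("pics/p1_scene.png")
x0,y0=175,140;f=10
a=cv2.resize(s[y0:y0+75,x0:x0+60],None,fx=8,fy=8,interpolation=cv2.INTER_NEAREST)
a=np.clip(a.astype(float)*1.8,0,255).astype(np.uint8)
for z in(85.3,104,124,163):
    p=proj("scene",[526.9,-291.6,z])[0]; cv2.circle(a,tuple(int(v) for v in ((p-[x0,y0]+.5)*8)),4,(0,255,0),-1)
cv2.imwrite("pics/p1e.png",a)
E
```

```text
(no output)
```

View pics/p1e.png

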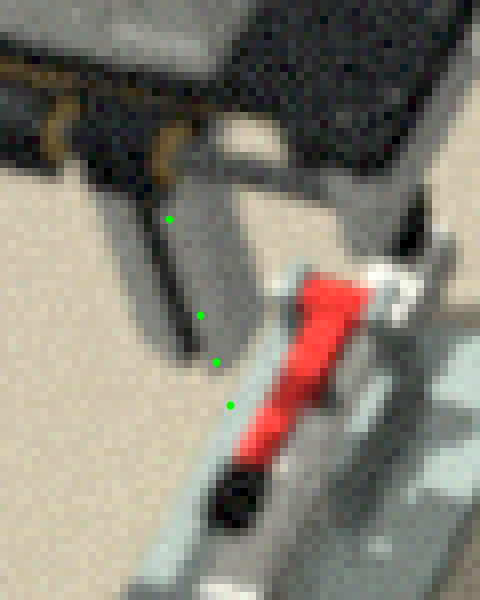

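The scene view shows the fingertips at about (199,184), but the reported TCP projects to (203,190). The arm and cameras disagree by over 10 mm. I'll take a diagnostic view with the tool tilted so both cameras see the tips.

```bash
python3 - <<'E'
from h import *
print(proj("scene",[0,0,0]),proj("top",[200,0,0]))
r.move_linear(clamp(20,0,150),200)
a=np.radians(50)
x=np.array([np.cos(a),0,-np.sin(a)]);y=np.array([0,1,0.])
best=None
for sg in(1,-1):
    R=np.c_[x,sg*y,np.cross(x,sg*y)]; q=r.ik([480,-190,150],R); print(sg,q)
    if q is not None and (best is None or abs(q[5])<best[0]): best=(abs(q[5]),R)
r.grip(40); r.move_pose([480,-190,150],best[1]); r.hold(.3); st(); snap("d1")
E
```

```text
[[358.46856072  73.81198662]] [[315.89524889 338.04403926]]
1 None
-1 [-0.97487142 -0.04384043  2.24612516  0.91971809  0.73260367 -0.04850011]
 t8.8 [ 480.6 -190.3  150.1] F [0.  0.2 0.5] op 40.2
```

```bash
python3 - <<'E'
from h import *
s=r.sense();p=s["tcp_pos"];R=s["eef_rot"]
out=[]
for n,(x0,y0) in(("scene",(215,120)),("top",(360,150))):
    im=cv2.imread(f"pics/d1_{n}.png")
    q=proj(n,[p])[0]; print(n,q); x0,y0=(q-[38,38]).astype(int)
    a=cv2.resize(im[y0:y0+75,x0:x0+75],None,fx=5,fy=5,interpolation=cv2.INTER_NEAREST)
    a=np.clip(a*1.5,0,255).astype(np.uint8)
    for X,c in((p,(0,255,0)),(p-19*R[:,0],(0,255,255)),(p+20*R[:,1],(255,0,255)),(p-20*R[:,1],(255,0,255))):
        u=proj(n,[X])[0]; cv2.circle(a,tuple(int(v) for v in ((u-[x0,y0]+.5)*5)),3,c,-1)
    print(x0,y0); out.append(a)
cv2.imwrite("pics/d1c.png",cv2.hconcat(out))
E
```

```text
scene [249.71539442 158.46231748]
211 120
top [402.73667033 217.308121  ]
364 179
```

View pics/d1c.png

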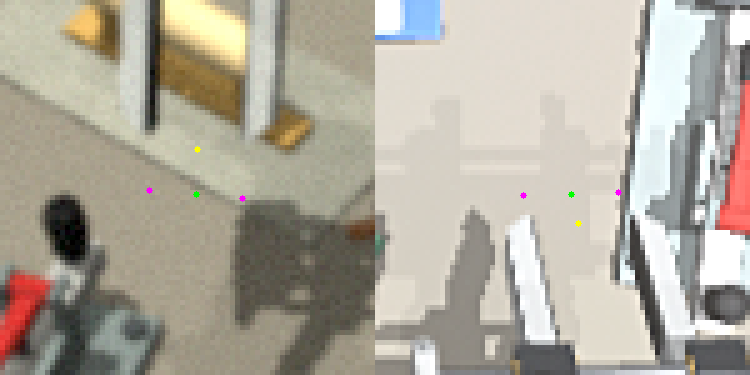

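```bash
python3 - <<'E'
from h import *
s=r.sense();p=s["tcp_pos"];R=s["eef_rot"]
X=tri((251.0,147),(404.3,222.2)); print(X,X-p,R.T@(X-p)); print(R.round(3))
for n,u in(("scene",(251.6,147)),("top",(404.8,222.2))): print(proj(n,[X])-u)
# fingertips individually
for a,b in(((150-14,130),(518,217)),((262,138),(640,215))):
    Y=tri((a[0]/5+211,a[1]/5+120),((b[0]-375)/5+364,b[1]/5+179)); print(Y,R.T@(Y-p))
E
```

```text
[ 469.84401459 -187.70060305  174.36504542] [-10.48808176   2.39467514  24.40611208] [-25.43772941  -2.40430801  -7.65074247]
[[ 0.643  0.001 -0.766]
 [ 0.    -1.    -0.   ]
 [-0.766 -0.    -0.643]]
[[-1.15686288 -0.04041728]]
[[-1.05463402  0.1099854 ]]
[ 475.71021001 -186.6089475   183.3635434 ] [-28.56126387  -3.49340119 -17.92859901]
[ 466.95955442 -187.95182151  174.69151054] [-27.54173535  -2.15494223  -5.6505484 ]
```

```bash
python3 - <<'E'
from h import *
p=np.array([526.9,-291.6,85.4])
for o in((-10.5,2.4,24.4),(7.5,-1.1,25),(0,0,20),(0,0,25),(-7.5,1.1,25),(0,-5,20)): print(o,proj("scene",[p+o])[0])
print("obs approx 199.0 183.5")
E
```

```text
(-10.5, 2.4, 24.4) [203.37091555 179.46420636]
(7.5, -1.1, 25) [199.44323665 185.68531423]
(0, 0, 20) [201.37912127 184.45480683]
(0, 0, 25) [200.90291152 182.98940271]
(-7.5, 1.1, 25) [202.35212268 180.31437029]
(0, -5, 20) [199.13339494 184.23647998]
obs approx 199.0 183.5
```

The tip offset fits fingertips 20–25 mm short of the reported TCP along the tool axis, with about 2 mm sideways. I'll test it by descending over the grip in steps and trying to pinch at each height, reading the force and opening.

```bash
python3 - <<'E'
from h import *
R=down(CY+90,clamp(26,0,0))
r.grip(36,10); r.move_pose(clamp(26,0,120),R)
r.move_linear(clamp(26,0,38),120); r.hold(.2); st("38"); snap("e1",("scene",))
r.grip(10,10); s=st("closed@38")
if s["opening"]<12.5:
    r.grip(36); r.move_linear(clamp(26,0,30),60); st("30"); r.grip(10,10); st("closed@30")
snap("e2",("scene",))
E
python3 - <<'E'
import cv2
L=[]
for n in("e1","e2"):
    s=cv2.imread(f"pics/{n}_scene.png"); L.append(cv2.resize(s[140:220,170:250],None,fx=5,fy=5,interpolation=cv2.INTER_CUBIC))
cv2.imwrite("pics/e.png",cv2.hconcat(L))
E
```

```text
38 t11.3 [ 538.8 -293.6   39. ] F [ 0.2 -0.  -0. ] op 36.1
closed@38 t11.8 [ 538.3 -292.9   38. ] F [0.5 1.3 0.8] op 13.3
```

View pics/e.png

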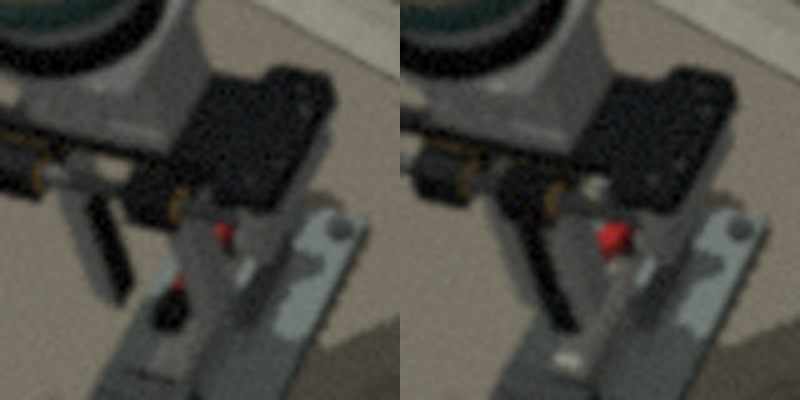

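Pinching at commanded z 38 caught the grip (13.3 mm), while z 47 missed. So the real tips sit about 18–27 mm above the reported TCP, and I'll use 22 from here. Now I'll grip about 9 mm deeper and lift.

```bash
python3 - <<'E'
from h import *
r.grip(34,10); r.move_linear(clamp(26,0,29),80); st("29")
r.grip(8,15); st("closed")
L=72.007; a0=np.arctan2(1,72)
for th in np.linspace(.08,.56,7):
    r.move_linear(clamp(-46+L*np.cos(a0+th),0,29-1+L*np.sin(a0+th)),60)
st("lifted")
r.grip(34); a=a0+.56
r.move_linear(clamp(-46+L*np.cos(a),0,150),200); 
r.move_linear(clamp(-46+L*np.cos(a),120,170),300); snap("f1")
st()
E
python3 - <<'E'
import cv2
t=cv2.imread("pics/f1_top.png");s=cv2.imread("pics/f1_scene.png")
a=cv2.resize(t[140:250,395:475],None,fx=5,fy=5,interpolation=cv2.INTER_CUBIC)
b=cv2.resize(s[150:260,165:240],None,fx=5,fy=5,interpolation=cv2.INTER_CUBIC);cv2.imwrite("pics/f1c.png",cv2.hconcat([a,b]))
E
```

```text
29 t12.7 [ 537.6 -292.8   28.3] F [0.2 0.2 0.1] op 34.3
closed t13.1 [ 538.4 -292.9   29.2] F [0.3 1.1 1.3] op 13.6
lifted t14.9 [ 527.2 -291.4   67.7] F [-2.   3.9 -1.8] op 12.9
 t16.6 [ 544.7 -173.6  168.7] F [ 1.2 -0.3  0.5] op 34.0
```

View pics/f1c.png

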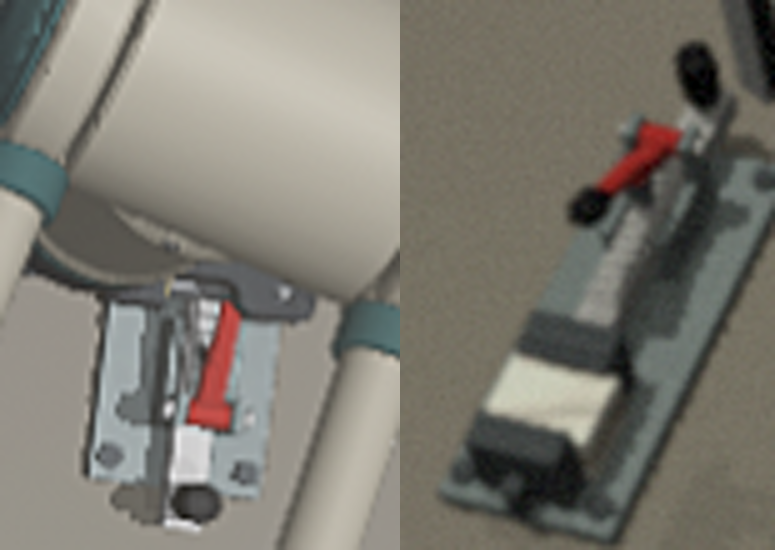

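The pawl is up: in the scene view its grip moved from (204,202) to (203,191), and the rack teeth show underneath. Next I'll pull the bar.

```bash
python3 - <<'E'
from h import *
R=down(CY+90,clamp(-85,0,0))
r.grip(44,20); r.move_pose(clamp(-85,0,130),R)
r.move_linear(clamp(-85,0,27),120); st("at")
r.grip(12,25); st("closed")
for d in(10,20,28,32,34):
    r.move_linear(clamp(-85-d,0,27),60); st(f"pull{d}")
r.grip(44); r.move_linear(clamp(-119,0,140),200)
r.move_linear(clamp(-119,130,170),300); st(); snap("g1")
E
python3 - <<'E'
import cv2
t=cv2.imread("pics/g1_top.png");s=cv2.imread("pics/g1_scene.png")
a=cv2.resize(t[140:260,395:475],None,fx=4.5,fy=4.5,interpolation=cv2.INTER_CUBIC)
b=cv2.resize(s[140:260,165:250],None,fx=4.5,fy=4.5,interpolation=cv2.INTER_CUBIC);cv2.imwrite("pics/g1c.png",cv2.hconcat([a,b]))
E
```

```text
at t18.7 [ 429.3 -276.4   27.6] F [-0.5  0.4  0.5] op 43.8
closed t19.2 [ 428.7 -275.8   27.4] F [-0.6  2.1  3.7] op 18.9
pull10 t19.6 [ 418.  -274.1   27.3] F [-0.9  3.5  5.7] op 18.7
pull20 t19.9 [ 408.1 -272.6   27.3] F [-0.5  2.8  6.7] op 18.6
pull28 t20.2 [ 400.2 -271.3   27.3] F [-0.3  2.7  7.3] op 18.5
pull32 t20.4 [ 399.1 -271.2   27.4] F [5.5 4.3 3.1] op 18.5
pull34 t20.7 [ 399.1 -271.2   27.4] F [10.4  4.8 -1.6] op 18.9
 t22.6 [ 414.5 -142.5  169. ] F [ 0.1 -0.5 -0.7] op 44.4
```

View pics/g1c.png

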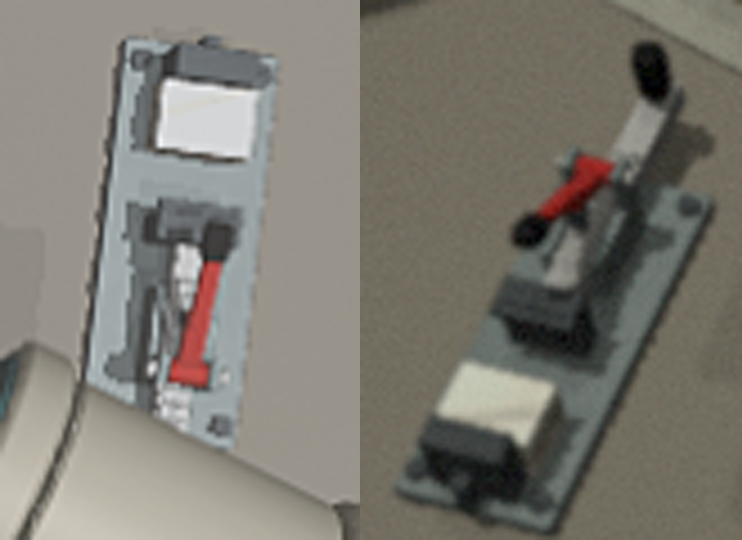

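```bash
python3 - <<'E'
from h import *
im={n:cv2.imread(f"pics/g1_{n}.png") for n in K}
b=blobs(im["scene"],(218,145,242,168),lambda h,s,v:v<45,8); k1=cen(b[0]); print(k1,[cv2.contourArea(c) for c in b])
A=plane("scene",[(223.9,165.4)],57.5)[0];B=plane("scene",[k1],57.5)[0]; print(A,B,np.linalg.norm(A-B))
b=blobs(im["top"],(428,150,456,178),lambda h,s,v:(s<35)&(v>175))[0]; print(rect("top",b,40),clamp(87,0,40), plane("top",[cen(b)],40))
# loose marble from clicked corners
P=np.array([(388,415),(433,455),(382,518),(337,480)])/3.9+[185,115]
W=plane("top",P,22)[:,:2]; print(W.mean(0), np.degrees(np.arctan2(*((W[0]-W[3]+W[1]-W[2])[::-1]))))
E
```

```text
[229.43650794 155.68783069] [63.0]
[ 429.66914755 -274.94451335   57.5       ] [ 398.78307417 -269.39252632   57.5       ] 31.381110385569638
(array([ 598.43615723, -302.51828003]), 50.31843185424805, 35.40748596191406, 81.72607421875) [ 598.45250832 -302.65980361   40.        ] [[ 598.5772362  -302.41168058   40.        ]]
[447.93657191  68.89281707] -39.94865445241383
```

The bar is back on its stop. The knob moved about 31.4 mm by camera, and the stop showed a clear 10 N rise. The glued sample's measured centre (598.4, -302.5) matches prediction. I'll take it out and place it.

```bash
cat >> h.py <<'E'
def pick(xyz_under,yaw,tip_above,op=70,N=30,TO=22):
    x,y,u=xyz_under; R=down(yaw,(x,y)); zt=u+tip_above-TO
    r.grip(op,N); r.move_pose([x,y,170],R)
    r.move_linear([x,y,zt+20],180); r.move_linear([x,y,zt],60); a=st("at")
    r.grip(40,N); s=st("gripped")
    r.move_linear([x,y,zt+8],40); st("up8")
    return u-s["tcp_pos"][2]
def place(xy,yaw,floor,rel,hi=150,op=64):
    R=down(yaw,xy); x,y=xy
    r.move_pose([x,y,hi],R); z=floor-rel
    r.move_linear([x,y,z+8],150); r.hold(.15); f0=st("hover")["contact_force"][2]
    k=4.
    while k>-4:
        k-=.6 if k<1.5 else 2; r.move_linear([x,y,z+k],25); f=r.sense()["contact_force"][2]
        if f-f0>4: break
    s=st("down k=%.1f df=%.1f under=%.1f"%(k,f-f0,r.sense()["tcp_pos"][2]+rel))
    r.grip(op); r.hold(.1); r.move_linear([x,y,z+30],80); r.move_linear([x,y,hi],250); st("released")
E
python3 - <<'E'
from h import *
x,y=598.5,-302.5
rel=pick((x,y,10),CY+90,8); print("rel",rel)
r.move_linear([x,y,150],150); st("up"); snap("i1",("scene",))
open("rel","w").write(str(rel))
E
python3 -c "
import cv2
s=cv2.imread('pics/i1_scene.png');cv2.imwrite('pics/i1c.png',cv2.resize(s[110:270,140:340],None,fx=3.5,fy=3.5))"
```

```text
at t25.7 [ 598.2 -302.3   -4.6] F [-0.1  0.6  0.9] op 70.1
gripped t26.2 [ 598.7 -302.5   -3.7] F [0.3 0.3 0.6] op 49.9
up8 t26.5 [ 598.7 -302.7    4.4] F [ 0.1  0.7 -1.2] op 49.9
rel 13.738680846186552
up t27.6 [ 597.8 -302.1  148.8] F [-0.  -0.1 -2.1] op 49.6
```

View pics/i1c.png

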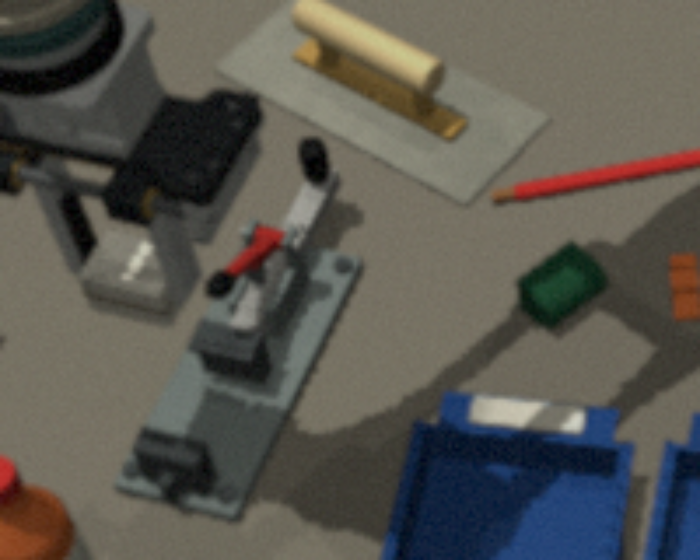

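The sample is held level with its glue line showing. Placing it now.

```bash
python3 - <<'E'
from h import *
place((644,-125),-1,4,float(open("rel").read()))
rel=pick((448,68.7,0),-39,7,op=74); r.move_linear([448,68.7,120],200); st("up"); open("rel","w").write(str(rel))
snap("j1")
E
python3 -c "
import cv2
s=cv2.imread('pics/j1_scene.png');t=cv2.imread('pics/j1_top.png')
cv2.imwrite('pics/j1c.png',cv2.hconcat([cv2.resize(s[120:320,230:430],None,fx=2,fy=2),cv2.resize(t[110:310,190:390],None,fx=2,fy=2)]))"
```

```text
hover t30.3 [ 6.448e+02 -1.252e+02 -6.000e-01] F [-0.2  1.3 -0.3] op 49.5
down k=-0.6 df=4.3 under=4.0 t31.2 [ 644.2 -125.1   -9.7] F [-1.5  0.6  3.9] op 49.8
released t32.9 [ 643.  -124.7  148.5] F [-0.6  0.2 -1.5] op 63.9
at t36.0 [447.8  68.7 -15.2] F [ 1.1 -0.2 -0.3] op 73.8
gripped t36.5 [448.2  68.7 -14.8] F [-0.1 -0.1  1.9] op 49.9
up8 t36.8 [448.2  68.7  -6.7] F [ 0.2  0.4 -1.8] op 49.9
up t37.6 [446.9  68.7 119. ] F [-0.7  0.6 -1.3] op 49.6
```

View pics/j1c.png

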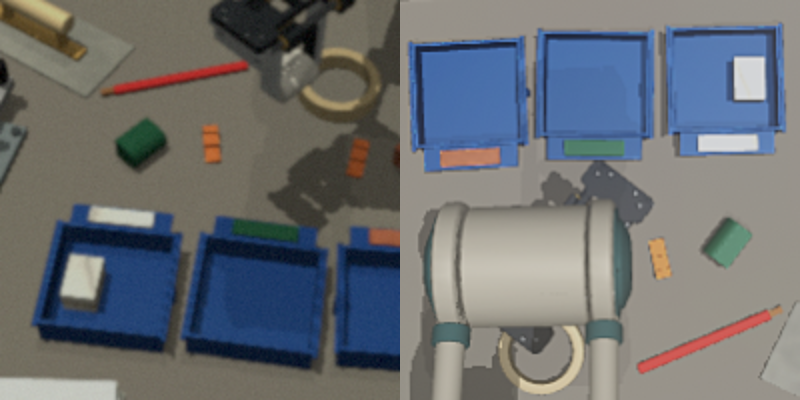

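The glued sample lies flat on the right side of the marble tray, at (748,78) in the right-hand picture. Contact came at the expected height. Continuing with the loose marble, then the green and terracotta samples.

```bash
python3 - <<'E'
from h import *
place((644,-68),-1,4,float(open("rel").read()))
snap("k1",("top",))
rel=pick((452,-95.5,0),-38.5,7,op=74); r.move_linear([452,-95.5,130],200)
if st("up")["opening"]>46: place((642,57),-1.5,4,rel)
snap("k2",("top",))
rel=pick((435.8,225,0),50,7,op=74); r.move_linear([435.8,225,130],200)
if st("up")["opening"]>46: place((635,203.5),1.4,4,rel)
r.move_pose([300,-100,250],down(0,(300,-100)))
snap("k3")
st()
E
python3 -c "
import cv2
s=cv2.imread('pics/k3_scene.png');t=cv2.imread('pics/k3_top.png')
cv2.imwrite('pics/k3c.png',cv2.hconcat([cv2.resize(s[160:320,230:480],None,fx=1.6*1,fy=1.6),cv2.resize(t[110:270,190:440],None,fx=1.6,fy=1.6)]))
cv2.imwrite('pics/k3d.png',cv2.resize(s[210:310,240:475],None,fx=3.4,fy=3.4,interpolation=cv2.INTER_CUBIC))"
```

```text
hover t40.0 [644.8 -68.2  -1.7] F [-0.5 -0.7 -0.4] op 50.2
down k=-1.2 df=7.3 under=4.0 t41.1 [644.2 -68.1 -10.8] F [-0.9  0.5  7. ] op 49.9
released t42.9 [642.9 -67.8 148.5] F [-1.   0.3 -0.5] op 64.1
at t45.7 [451.8 -95.4 -15.2] F [0.2 0.8 0.2] op 74.2
gripped t46.2 [452.1 -95.5 -14.8] F [-0.3 -0.1  1.9] op 50.2
up8 t46.5 [452.3 -95.6  -6.7] F [-0.3  0.8 -1.5] op 49.7
up t47.4 [451.  -95.1 129. ] F [ 0.7  0.2 -2.4] op 50.2
hover t49.6 [642.8  57.   -1.7] F [-0.1  0.2 -0.5] op 49.5
down k=-0.6 df=5.5 under=4.0 t50.5 [642.3  57.  -10.8] F [ 0.4 -0.2  5. ] op 49.8
released t52.3 [640.9  57.  148.5] F [ 0.2 -0.7 -0.7] op 63.8
at t55.3 [435.5 224.9 -15.3] F [-0.6 -0.1 -0.6] op 74.1
gripped t55.8 [435.8 225.  -14.8] F [-0.4 -1.   1.8] op 50.3
up8 t56.2 [436.1 225.2  -6.6] F [-0.  -0.5 -1.3] op 49.8
up t57.0 [434.8 224.7 129. ] F [ 0.2 -0.1 -1.2] op 49.7
hover t59.2 [635.8 203.7  -1.7] F [-1.4 -0.2 -0.4] op 49.7
down k=-0.6 df=4.1 under=4.0 t60.1 [635.3 203.6 -10.8] F [-0.6  0.2  3.6] op 49.8
released t61.8 [633.9 203.3 148.6] F [-0.7 -0.7 -0.6] op 64.6
 t63.6 [300.7 -99.9 249.8] F [-0.5  0.6  0.5] op 64.4
```

View pics/k3c.png

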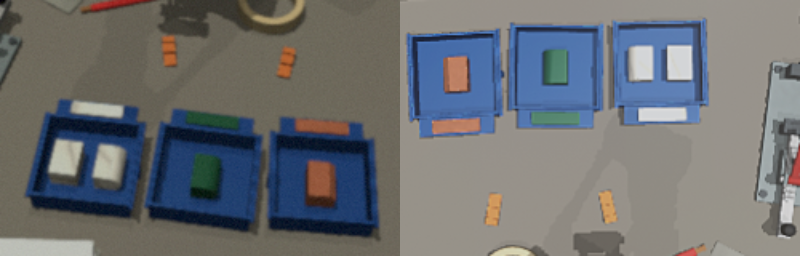

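View pics/k3d.png

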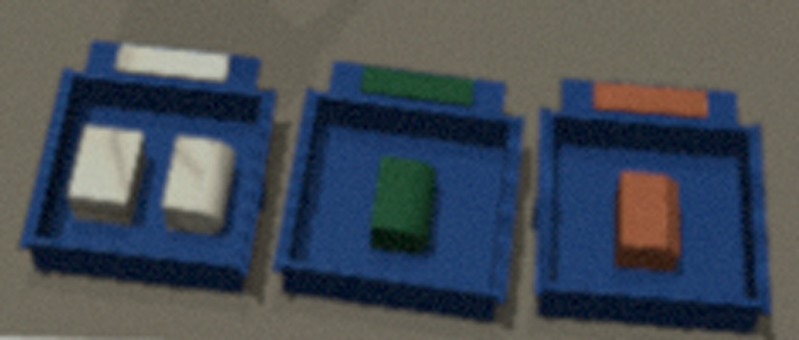

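All four samples lie flat in their matching trays, with the marbles side by side and a gap between them. The pawl is up, the bar is back and the arm is clear. Handing in.

```bash
python3 -c "
from cell import r
r.job_done()"
```

```text
the job is handed in; nothing more can be done
```

All four samples are in their matching trays, lying flat, and I handed the job in at about 64 s.

- **Clamp:** I lifted the red pawl clear of the rack, then pulled the bar back until it met its stop. The push on the stop reached about 10 N. After that I took the glued marble sample out.
- **Placing:** I lowered each sample until it touched the tray floor and only then let go. The computed underside height at contact was 4.0 mm for all four, which is the floor height. The two marbles lie side by side with a gap of about 20 mm.
- **Last checks:** Both cameras show each sample flat in the right tray, none on top of another, with the gripper clear. The highest force in my printed readings was about 12 N.

**What failed or disagreed:**
- **First pawl pinch:** It closed above the grip without touching anything. The fingertips sit about 18–27 mm short of the reported tool point, so I worked with 22 mm from then on.
- **Bar travel:** It read about 30 mm by the arm and 31.4 mm by camera, against the 32 mm given. I took the rise in force as proof it was fully back.

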